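# Put the four can capacitors away in their dishes by size

## Task

Pick the four round can capacitors out from among the other parts on the soldering board and stand each one upright on the floor of its own steel dish, by size: the thinnest in the smallest dish, the next in the next larger, and so on up to the thickest in the largest. Set them down gently, without dropping them, and leave the transformer and the heat sink where they are.

Things in the scene. Friction and masses are not known exactly. Their poses are not given: they have to be found in the camera images.
- cap_20: capacitor: an upright round can, 20 mm in diameter and 46 mm high, black sleeve with a grey stripe, bare aluminium top, about 25 g. Loose, standing on the board. Origin: centre of its underside; z up along the can. The capacitors and dishes stand anywhere among one another on a flat plywood board whose top is 12 mm above the table (z = 0.012), at least 95 mm apart between centres; equipment stands only round the board's edges.
- cap_30: capacitor: an upright round can, 30 mm in diameter and 54 mm high, black sleeve with a grey stripe, bare aluminium top, about 55 g. Loose, standing on the board. Origin: centre of its underside; z up along the can.
- cap_42: capacitor: an upright round can, 42 mm in diameter and 64 mm high, black sleeve with a grey stripe, bare aluminium top, about 120 g. Loose, standing on the board. Origin: centre of its underside; z up along the can.
- cap_56: capacitor: an upright round can, 56 mm in diameter and 76 mm high, black sleeve with a grey stripe, bare aluminium top, about 250 g. Loose, standing on the board. Origin: centre of its underside; z up along the can.
- dish_44: the smallest of four shallow round steel dishes: 44 mm inside diameter, 50 mm outside, 10 mm high in all, rim 3 mm thick, inner floor 3 mm above its underside. Stuck to the board, does not move. Origin: centre of its underside, which lies on the board; z up.
- dish_56: the second smallest of four shallow round steel dishes: 56 mm inside diameter, 62 mm outside, 10 mm high in all, rim 3 mm thick, inner floor 3 mm above its underside. Stuck to the board, does not move. Origin: centre of its underside, which lies on the board; z up.
- dish_70: the second largest of four shallow round steel dishes: 70 mm inside diameter, 76 mm outside, 10 mm high in all, rim 3 mm thick, inner floor 3 mm above its underside. Stuck to the board, does not move. Origin: centre of its underside, which lies on the board; z up.
- dish_86: the largest of four shallow round steel dishes: 86 mm inside diameter, 92 mm outside, 10 mm high in all, rim 3 mm thick, inner floor 3 mm above its underside. Stuck to the board, does not move. Origin: centre of its underside, which lies on the board; z up.
- transformer: a small mains transformer, 58 x 47 mm and 38 mm high, dark steel core with a copper winding, loose on the board, 0.35 kg. Not a capacitor: stays where it is. Origin: centre of its underside; x along its 58 mm foot.
- heatsink: a finned aluminium heat sink, 50 x 46 mm and 28 mm high, loose on the board, fins up and running along its x, 0.12 kg. Not a capacitor: stays where it is. Origin: centre of its underside.

How it is judged:
At the end, for the whole second after the job is handed in: Each can stands upright (0.08 rad), released, at rest, on the floor of its dish (within 2.5 mm in height, 16.5 mm of its centre: anywhere inside the rim): 20 mm can in 44 mm dish, 30 in 56, 42 in 70, 56 in 86; transformer and heat sink within 15 mm of their start (horizontal distance between cap_20 and dish_44 below 0.0165 m and z of cap_20 in the frame of dish_44 between 0.0005 and 0.0055 m and angle between each of cap_20, cap_30, cap_42, cap_56's own z axis and vertical below 0.08 rad and linear speed of each of cap_20, cap_30, cap_42, cap_56 below 0.02 m/s and contact force between the fingers and cap_20 below 0.05 N and horizontal distance between cap_30 and dish_56 below 0.0165 m and z of cap_30 in the frame of dish_56 between 0.0005 and 0.0055 m and contact force between the fingers and cap_30 below 0.05 N and horizontal distance between cap_42 and dish_70 below 0.0165 m and z of cap_42 in the frame of dish_70 between 0.0005 and 0.0055 m and contact force between the fingers and cap_42 below 0.05 N and horizontal distance between cap_56 and dish_86 below 0.0165 m and z of cap_56 in the frame of dish_86 between 0.0005 and 0.0055 m and contact force between the fingers and cap_56 below 0.05 N and distance of each of transformer, heatsink from where it was at the start of the episode below 0.015 m); the robot touches nothing.
It fails at once if a capacitor is dropped (falls freely at more than 0.8 m/s, some 35 mm) ((linear speed of cap_20 above 0.8 m/s and contact force between each of the arm, the fingers and cap_20 below 0.02 N) or (linear speed of cap_30 above 0.8 m/s and contact force between each of the arm, the fingers and cap_30 below 0.02 N) or (linear speed of cap_42 above 0.8 m/s and contact force between each of the arm, the fingers and cap_42 below 0.02 N) or (linear speed of cap_56 above 0.8 m/s and contact force between each of the arm, the fingers and cap_56 below 0.02 N)).
It fails at once if the transformer or the heat sink is moved by more than 15 mm (distance of any of transformer, heatsink from where it was at the start of the episode above 0.015 m).
It also fails if it takes over 106 s, if anything falls off the work surface, if the arm or the gripper's body presses on something with over 40 N, if the wrist force passes 120 N, or if a joint passes its speed limit or range.

## Robot

A 6-joint arm with a two-finger parallel gripper is mounted at the origin on the work surface. World frame = base frame: x ahead of the robot, y to its left, z up, the work surface at z = 0. Lengths are in m, angles in rad, forces in N, time in s.
With the tool pointing down it reaches from about 0.275 to 0.85 m from the base axis. Payload 19 kg.
Tool frame: the origin (TCP) lies between the finger pads; the fingertips stand 14 mm ahead of it and the grasp point (between the pads) lies 5 mm behind it; z points along the fingers, y is the direction in which the jaws open and shut (so a half turn about z gives the same grasp; the last joint's range is limited). The gripper opens to 85 mm and grips with 20 to 120 N. Pads are 22 mm wide; open, the fingers measure 114 mm over their backs; the gripper's body (76 mm by 85 mm) begins 54 mm behind the grasp point. The pads swing forward as they close: fully open they stand 13 mm farther back than shut.
Start: joints at [-1.338, 0.15, 1.437, -0, 1.554, -0.134], TCP at [0.206, -0.537, 0.245] pointing down, gripper open.
Joint ranges: [-2.8, 2.8], [-0.68, 2.1], [0.12, 2.68], [-1.39, 4.53], [0.16, 2.79], [-2.81, 2.81]. Speed limits (rad/s): [1.89, 1.89, 2.22, 3.01, 3.01, 3.01].

## Interface

Orientations are given as a unit quaternion [w, x, y, z].
In Python, from rig import ctrl gives the robot as it stands.
- The arm moves only by the shell command python3 -m handwheel 'ROWS'. ROWS is JSON, a list of rows, each a list of 3 entries, a list of its own where there are three numbers: the turn, a rotation vector about the tool's x, y, z in degrees, then the shift along the tool's x, y, z in cm, then the opening, from -1 (shut) to 1 (fully open), so that 0 is half open. A call has exactly 10 rows; each row shifts and turns the commanded pose from where the row before left it, along the tool's axes as they then stand; what a row does not reach is not made up. A row lasts 1/8 s, in which the tool goes at most 62.5 mm and 10.7 degrees, less where a joint would pass 70% of its speed; a pose out of reach is approached as far as the arm can. A call is refused whole if a number of a shift passes 6.25 or a number of a turn 10.7, either way. A call with a gripper value outside its range is refused whole. The fingers move at their own pace and stop on an object; the grip force is fixed at half the most. Time passes only in rows, so rows that do not move let the fingers close, or fill a call up. It gives the time, the measured TCP pose, the force and the opening at its end, in the units of the state.
- ctrl.read_state(): the state, without advancing time (a new reading comes with each control period).
- ctrl.capture(name): name is "side" or "top" or "wrist"; returns (picture, depth): 480x640x3 uint8, red, green, blue; 480x640 float32, m along the optical axis (not along the pixel's ray), 0 where there is no reading.
- ctrl.calibration(name): a dict with "camera_matrix" (3x3 intrinsics, pixels), "rvec" (rotation vector, rad) and "tvec" (3), from world to camera coordinates, as OpenCV has them; the wrist camera has in their place "tool_from_camera" (4x4, takes a point from camera to tool coordinates, whose origin is the TCP and whose axes are the flange's). Camera axes: x right, y down, z forward; pixel columns grow to the right and rows downward; lengths in m; the calibration is good to about 2 mm. A picture is of the moment at which its call begins: read the wrist's pose just before it. calibration takes no time and is no camera call.
- ctrl.close_job(): hands the job in, once; it reports no verdict.
Trained networks look in the newest picture that a camera, given by its name, has taken for a name from the list of things; names that differ only in an ending like _2 or _b are one class to them, and where a whole thing is asked for, a point or a joint stands for the part that bears it (a point fixed in the world has none). Each returns a list of dicts, best first, with "score" (0 to 1); they miss things now and then, are a little off and sometimes report something else, mostly with a low value. They report only what shows in the picture. A call takes as long as a camera call.
- ctrl.search_frame(camera, thing): "pixel" ([column, row] in pixels, amid what is visible of it).
- ctrl.outline_of(camera, thing): "pixels" (480x640 bool, what is visible of it) and "pixel" ([column, row] in pixels, amid what is visible of it).
- ctrl.pinpoint(camera, thing): "pixel" ([column, row] in pixels: a listed point, or the origin of a listed thing).
The state is a dict: "time_s": time; "joint_positions": joint angles; "dq": joint speeds; "joint_torque": joint torques, N m; "tool_pos": TCP position; "orientation": TCP orientation; "force": force on the tool from outside, world axes, zero at the start; "moment": the same for the moment, N m; "gripper_width": finger opening in m.
Only numpy, scipy, OpenCV 4.12 (cv2) and the standard library are available. Lean on these libraries where they do the work, as an engineer would, in place of code of your own. Each camera call takes 0.05 s, during which the arm holds its last target. There are 200 camera calls.

## Working session

There is one attempt and no reset: what is moved stays moved. The work goes in short steps, Python scripts to look and compute and a shell command to move; the robot and the scene stay as the last step left them, time stands still between calls to the robot, and variables do not carry over. Pictures are saved under pics/ and viewed, about 12 in all and at most 16, crops included, and the job is handed in when it is done.

```bash
ls; mkdir -p pics; python3 - <<'E'
from rig import ctrl
import cv2,numpy as np
s=ctrl.read_state();print({k:np.round(v,3).tolist() for k,v in s.items()})
for n in("top","side"):
    im,d=ctrl.capture(n);cv2.imwrite(f"pics/{n}0.png",im[:,:,::-1]);np.save(f"pics/{n}0.npy",d)
    c=ctrl.calibration(n);R=cv2.Rodrigues(np.array(c["rvec"],float))[0];print(n,(-R.T@np.array(c["tvec"]).ravel()).round(3),R.round(2).tolist(),np.array(c["camera_matrix"])[0].round())
E
```

```text
pics
{'time_s': 0.0, 'joint_positions': [-1.338, 0.151, 1.438, -0.0, 1.554, -0.134], 'dq': [0.001, -0.0, -0.001, -0.002, -0.001, 0.001], 'joint_torque': [0.001, -71.306, -57.088, -0.0, 0.009, 0.0], 'tool_pos': [0.206, -0.537, 0.245], 'orientation': [-0.001, 0.983, 0.182, -0.0], 'force': [-0.202, -0.827, 0.099], 'moment': [0.005, 0.079, 0.024], 'gripper_width': 0.085}
top [ 0.52  -0.01   0.883] [[0.02, -1.0, -0.0], [-1.0, -0.02, -0.05], [0.05, 0.0, -1.0]] [529.   0. 314.]
side [ 0.512 -0.708  0.585] [[1.0, -0.05, 0.02], [-0.01, -0.59, -0.81], [0.05, 0.8, -0.59]] [538.   0. 324.]
```

View pics/top0.png

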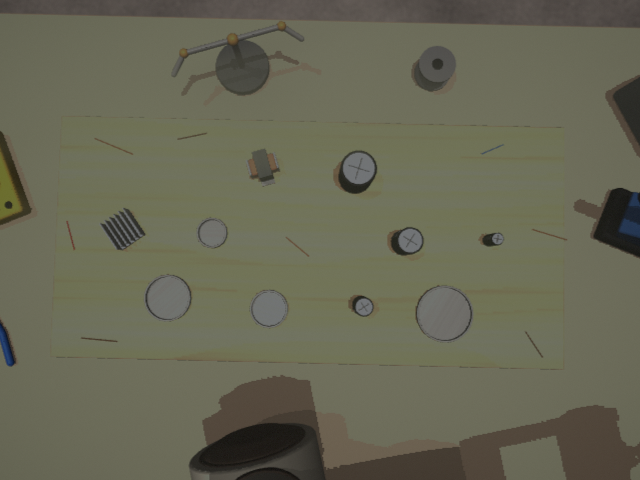

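View pics/side0.png

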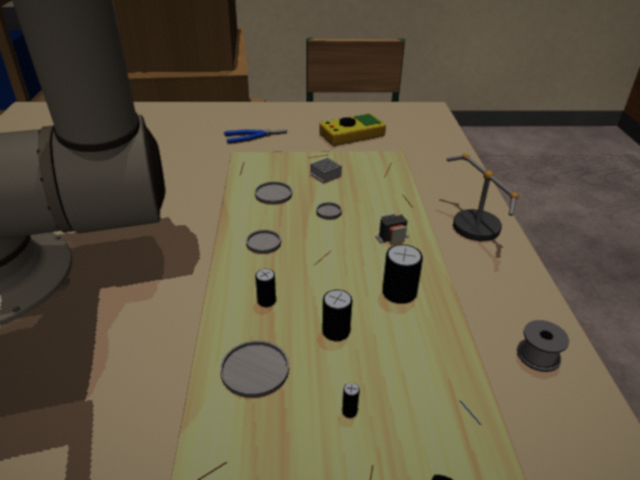

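```bash
cat > h.py <<'E'
from rig import ctrl
import cv2,numpy as np
def pts(n,d):
    "world points for every pixel"
    c=ctrl.calibration(n);K=np.array(c["camera_matrix"],float)
    v,u=np.mgrid[:480,:640]
    p=np.stack([(u-K[0,2])/K[0,0]*d,(v-K[1,2])/K[1,1]*d,d],-1)
    R=cv2.Rodrigues(np.array(c["rvec"],float))[0]
    return (p-np.array(c["tvec"]).ravel())@R
E
python3 - <<'E'
from h import *
d=np.load("pics/top0.npy");P=pts("top",d)
for t in["cap_20","cap_30","cap_42","cap_56","dish_44","dish_56","dish_70","dish_86","transformer","heatsink"]:
    for r in ctrl.outline_of("top",t)[:2]:
        m=r["pixels"]&(d>0);q=P[m];zt=np.percentile(q[:,2],90)
        top=q[abs(q[:,2]-zt)<.004];c,rad=cv2.minEnclosingCircle(top[:,:2].astype(np.float32))
        print(t,round(r["score"],2),np.round(r["pixel"]),"ztop",zt.round(3),"mean",top[:,:2].mean(0).round(3),"circ",np.round(c,3),round(rad*2,3),m.sum())
E
```

```text
cap_20 0.92 [405. 240.] ztop 0.078 mean [ 0.57  -0.151] circ [ 0.569 -0.152] 0.042 729
cap_20 0.9 [360. 305.] ztop 0.068 mean [ 0.466 -0.083] circ [ 0.466 -0.083] 0.029 341
cap_30 0.92 [405. 240.] ztop 0.078 mean [ 0.57  -0.151] circ [ 0.569 -0.152] 0.042 729
cap_30 0.9 [360. 305.] ztop 0.068 mean [ 0.466 -0.083] circ [ 0.466 -0.083] 0.029 341
cap_42 0.92 [405. 240.] ztop 0.078 mean [ 0.57  -0.151] circ [ 0.569 -0.152] 0.042 729
cap_42 0.9 [360. 305.] ztop 0.068 mean [ 0.466 -0.083] circ [ 0.466 -0.083] 0.029 341
cap_56 0.92 [405. 240.] ztop 0.078 mean [ 0.57  -0.151] circ [ 0.569 -0.152] 0.042 729
cap_56 0.9 [360. 305.] ztop 0.068 mean [ 0.466 -0.083] circ [ 0.466 -0.083] 0.029 341
dish_44 0.98 [164. 301.] ztop 0.021 mean [0.47  0.232] circ [0.47  0.231] 0.077 1720
dish_44 0.94 [212. 231.] ztop 0.022 mean [0.578 0.164] circ [0.578 0.163] 0.05 762
dish_56 0.98 [164. 301.] ztop 0.021 mean [0.47  0.232] circ [0.47  0.231] 0.077 1720
dish_56 0.94 [212. 231.] ztop 0.022 mean [0.578 0.164] circ [0.578 0.163] 0.05 762
dish_70 0.98 [164. 301.] ztop 0.021 mean [0.47  0.232] circ [0.47  0.231] 0.077 1720
dish_70 0.94 [212. 231.] ztop 0.022 mean [0.578 0.164] circ [0.578 0.163] 0.05 762
dish_86 0.98 [164. 301.] ztop 0.021 mean [0.47  0.232] circ [0.47  0.231] 0.077 1720
dish_86 0.94 [212. 231.] ztop 0.022 mean [0.578 0.164] circ [0.578 0.163] 0.05 762
transformer 0.86 [261. 167.] ztop 0.051 mean [0.687 0.081] circ [0.686 0.08 ] 0.051 824
transformer 0.73 [268. 306.] ztop 0.022 mean [0.458 0.067] circ [0.457 0.066] 0.062 1145
heatsink 0.6 [124. 230.] ztop 0.041 mean [0.579 0.305] circ [0.579 0.305] 0.066 1026
```

The top view shows the cans at pixels (495,239) for 20 mm, (362,306) for 30, (408,240) for 42 and (358,170) for 56. The dishes are at (212,232) for 44 mm, (269,308) for 56, (168,298) for 70 and (443,313) for 86. The side view agrees. Next I'll measure them all.

```bash
cat >> h.py <<'E'
def measure(cls,h,n="top"):
    im,d=ctrl.capture(n);P=pts(n,d)
    for r in ctrl.outline_of(n,cls):
        m=r["pixels"]&(d>0)
        if m.sum()<30: continue
        q=P[m];zt=np.percentile(q[:,2],85)
        top=q[abs(q[:,2]-zt)<h];c,rad=cv2.minEnclosingCircle(top[:,:2].astype(np.float32))
        print(cls,round(r["score"],2),np.round(r["pixel"]),"ztop",zt.round(4),"mean",top[:,:2].mean(0).round(4),"circ",np.round(c,4),round(rad*2,4))
E
python3 - <<'E'
from h import *
for n in("top","side"): measure("cap_20",.004,n); measure("dish_44",.004,n)
s=ctrl.read_state();print(s["time_s"],cv2.Rodrigues(np.array([0,0,0.]))[0].shape)
from scipy.spatial.transform import Rotation as R
w,x,y,z=s["orientation"];print(R.from_quat([x,y,z,w]).as_matrix().round(3))
E
```

```text
cap_20 0.93 [404. 239.] ztop 0.0774 mean [ 0.5695 -0.1513] circ [ 0.5696 -0.1514] 0.0417
cap_20 0.79 [490. 237.] ztop 0.0587 mean [ 0.5768 -0.2899] circ [ 0.5765 -0.29  ] 0.0189
cap_20 0.76 [364. 303.] ztop 0.0675 mean [ 0.4667 -0.0836] circ [ 0.4668 -0.0837] 0.0286
cap_20 0.74 [358. 170.] ztop 0.0896 mean [ 0.676  -0.0696] circ [ 0.6764 -0.07  ] 0.0559
dish_44 0.91 [167. 299.] ztop 0.0199 mean [0.4699 0.233 ] circ [0.4699 0.2316] 0.0762
dish_44 0.78 [266. 306.] ztop 0.0199 mean [0.4563 0.0658] circ [0.4566 0.0659] 0.0616
dish_44 0.56 [210. 229.] ztop 0.0213 mean [0.579  0.1619] circ [0.5781 0.1629] 0.0505
dish_44 0.56 [443. 316.] ztop 0.0181 mean [ 0.4553 -0.2202] circ [ 0.4562 -0.2201] 0.0935
cap_20 0.88 [401. 275.] ztop 0.0891 mean [ 0.677  -0.0765] circ [ 0.678  -0.0732] 0.0599
cap_20 0.73 [337. 314.] ztop 0.0771 mean [ 0.5705 -0.1573] circ [ 0.5708 -0.1554] 0.0427
cap_20 0.66 [351. 400.] ztop 0.059 mean [ 0.5775 -0.2961] circ [ 0.5775 -0.2948] 0.0206
cap_20 0.63 [265. 288.] ztop 0.0669 mean [ 0.4675 -0.0898] circ [ 0.4673 -0.0879] 0.0311
dish_44 0.88 [264. 240.] ztop 0.0218 mean [0.4569 0.0619] circ [0.4583 0.0623] 0.0663
dish_44 0.79 [274. 192.] ztop 0.0208 mean [0.4691 0.2253] circ [0.4716 0.2271] 0.0792
dish_44 0.77 [328. 208.] ztop 0.022 mean [0.5778 0.156 ] circ [0.5781 0.1591] 0.0532
dish_44 0.64 [254. 368.] ztop 0.0202 mean [ 0.4554 -0.225 ] circ [ 0.4567 -0.2237] 0.0935
1.0 (3, 3)
[[ 0.933  0.359 -0.   ]
 [ 0.359 -0.933  0.   ]
 [ 0.    -0.    -1.   ]]
```

```bash
python3 -m handwheel '[[[0,0,10.5],[0,0,0],1],[[0,0,10.5],[0,0,0],1],[[0,0,0],[4.6,-3.05,0.5],1],[[0,0,0],[4.6,-3.05,0.5],1],[[0,0,0],[4.6,-3.05,0.5],1],[[0,0,0],[4.6,-3.05,0.5],1],[[0,0,0],[4.6,-3.05,0.5],1],[[0,0,0],[4.6,-3.05,0.5],1],[[0,0,0],[4.6,-3.05,0.5],1],[[0,0,0],[4.6,-3.05,0.5],1]]'
cat >> h.py <<'E'
from scipy.spatial.transform import Rotation
def wrist(h,cls="cap_20"):
    s=ctrl.read_state();im,d=ctrl.capture("wrist");c=ctrl.calibration("wrist")
    K=np.array(c["camera_matrix"],float);T=np.array(c["tool_from_camera"])
    w,x,y,z=s["orientation"];R=Rotation.from_quat([x,y,z,w]).as_matrix()
    v,u=np.mgrid[:480,:640]
    p=np.stack([(u-K[0,2])/K[0,0]*d,(v-K[1,2])/K[1,1]*d,d],-1)@T[:3,:3].T+T[:3,3]
    P=p@R.T+s["tool_pos"]
    print("t",s["time_s"],"tcp",np.round(s["tool_pos"],4),"R",R[:,0].round(3),R[:,2].round(3),"w",round(s["gripper_width"],4))
    for r in ctrl.outline_of("wrist",cls):
        m=r["pixels"]&(d>0)
        if m.sum()<30: continue
        q=P[m];zt=np.percentile(q[:,2],85);top=q[abs(q[:,2]-zt)<h]
        e,rad=cv2.minEnclosingCircle(top[:,:2].astype(np.float32))
        print(cls,round(r["score"],2),np.round(r["pixel"]),"ztop",zt.round(4),"circ",np.round(e,4),round(2*rad,4),"need x,y",np.round(np.array(e)-s["tool_pos"][:2],4))
    return im,d,P
E
python3 - <<'E'
from h import *
im,d,P=wrist(.003);cv2.imwrite("pics/w1.png",im[:,:,::-1]);print(ctrl.calibration("wrist")["tool_from_camera"])
E
```

```text
time_s: 2.25
tool_pos: [0.5755, -0.2914, 0.2052]
orientation: [0.0, 1.0, 0.0, 0.0]
force: [0.9, -0.8, -0.2]
gripper_width: 0.0856
t 2.25 tcp [ 0.5755 -0.2914  0.2052] R [1. 0. 0.] [ 0. -0. -1.] w 0.0856
cap_20 0.94 [321. 224.] ztop 0.0579 circ [ 0.5773 -0.2945] 0.0191 need x,y [ 0.0018 -0.0031]
cap_20 0.82 [41. 99.] ztop 0.0874 circ [ 0.6748 -0.0785] 0.0544 need x,y [0.0993 0.2129]
cap_20 0.58 [156. 234.] ztop 0.0759 circ [ 0.5696 -0.1553] 0.0425 need x,y [-0.0059  0.1361]
[[ 4.48591282e-04 -9.56845853e-01 -2.90595618e-01  7.28766035e-02]
 [ 9.99999680e-01  6.21826174e-04 -5.03795131e-04  6.97409386e-04]
 [ 6.62754242e-04 -2.90595299e-01  9.56845825e-01 -1.27518007e-01]
 [ 0.00000000e+00  0.00000000e+00  0.00000000e+00  1.00000000e+00]]
```

View pics/w1.png

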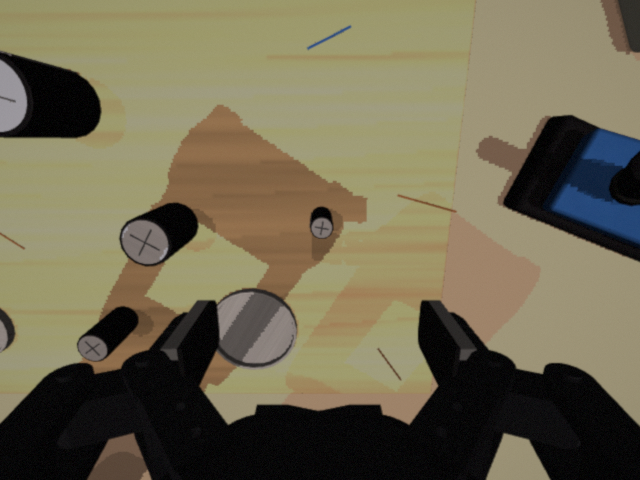

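The wrist camera agrees with the side camera, and the top camera reads about 4 mm too high in y. I'll work with corrected coordinates. I now descend on cap_20, which the wrist picture shows at (321,224).

```bash
python3 -m handwheel '[[[0,0,0],[0.18,0.31,3.3],1],[[0,0,0],[0,0,3.3],1],[[0,0,0],[0,0,3.3],1],[[0,0,0],[0,0,3.3],1],[[0,0,0],[0,0,2.3],1],[[0,0,0],[0,0,1.1],1],[[0,0,0],[0,0,0],1],[[0,0,0],[0,0,0],0],[[0,0,0],[0,0,0],-0.3],[[0,0,0],[0,0,0],-0.3]]'
python3 -m handwheel '[[[0,0,0],[0,0,0],-0.7],[[0,0,0],[0,0,0],-0.7],[[0,0,0],[0,0,0],-1],[[0,0,0],[0,0,0],-1],[[0,0,0],[0,0,0],-1],[[0,0,0],[0,0,0],-1],[[0,0,0],[0,0,-2],-1],[[0,0,0],[0,0,-4],-1],[[0,0,0],[0,0,-4],-1],[[0,0,0],[0,0,-1],-1]]'
```

```text
time_s: 3.6
tool_pos: [0.5761, -0.2958, 0.0398]
orientation: [0.0, 1.0, 0.0, 0.0]
force: [-0.4, -0.7, -1.7]
gripper_width: 0.0321
time_s: 4.85
tool_pos: [0.5768, -0.2962, 0.1535]
orientation: [0.001, 1.0, 0.0, 0.002]
force: [0.2, -0.0, -0.9]
gripper_width: 0.018
```

```bash
python3 -m handwheel '[[[0,0,0],[0,-2.5,0],-1],[[0,0,0],[0,-5,0],-1],[[0,0,0],[0,-5,0],-1],[[0,0,0],[0,-5,0],-1],[[0,0,0],[0,-5,0],-1],[[0,0,0],[0,-5,0],-1],[[0,0,0],[0,-5,0],-1],[[0,0,0],[0,-5,0],-1],[[0,0,0],[0.1,-5,0],-1],[[0,0,0],[0,-3,0],-1]]'
python3 - <<'E'
from h import *
im,d,P=wrist(.003,"dish_44");cv2.imwrite("pics/w2.png",im[:,:,::-1])
E
```

```text
time_s: 6.1
tool_pos: [0.5753, 0.1623, 0.1485]
orientation: [-0.0, 1.0, 0.001, -0.001]
force: [1.1, -0.8, 0.3]
gripper_width: 0.0182
t 6.1 tcp [0.5753 0.1623 0.1485] R [ 1.     0.002 -0.002] [-0.002  0.    -1.   ] w 0.0182
dish_44 0.79 [438. 337.] ztop 0.021 circ [0.475  0.0615] 0.0479 need x,y [-0.1003 -0.1008]
dish_44 0.79 [233. 322.] ztop 0.0202 circ [0.4955 0.236 ] 0.0519 need x,y [-0.0798  0.0737]
dish_44 0.57 [322. 232.] ztop 0.0206 circ [0.578  0.1597] 0.0499 need x,y [ 0.0026 -0.0026]
```

View pics/w2.png

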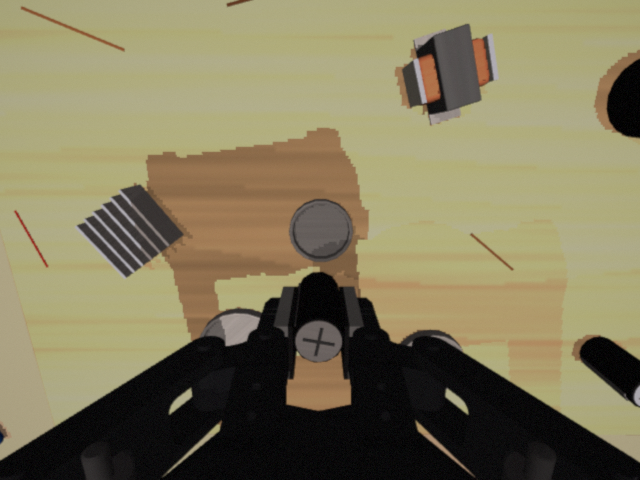

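Cap_20 is held upright, and dish_44 is at (322,230) directly ahead. I lower it there.

```bash
python3 -m handwheel '[[[0,0,0],[0.2,0.26,2],-1],[[0,0,0],[0,0,3],-1],[[0,0,0],[0,0,3],-1],[[0,0,0],[0,0,1.5],-1],[[0,0,0],[0,0,0.5],-1],[[0,0,0],[0,0,0.3],-1],[[0,0,0],[0,0,0.1],-1],[[0,0,0],[0,0,0],-1],[[0,0,0],[0,0,0],-1],[[0,0,0],[0,0,0],-1]]'
```

```text
time_s: 7.45
tool_pos: [0.5789, 0.1567, 0.0455]
orientation: [-0.0, 1.0, 0.0, 0.0]
force: [0.1, 0.1, -0.1]
gripper_width: 0.0182
```

```bash
python3 -m handwheel '[[[0,0,0],[0,0,0.1],-1],[[0,0,0],[0,0,0.1],-1],[[0,0,0],[0,0,0.05],-1],[[0,0,0],[0,0,0],-1],[[0,0,0],[0,0,0],-1],[[0,0,0],[0,0,0],-1],[[0,0,0],[0,0,0],-1],[[0,0,0],[0,0,0],-1],[[0,0,0],[0,0,0],-1],[[0,0,0],[0,0,0],-1]]'
```

```text
time_s: 8.7
tool_pos: [0.5788, 0.1567, 0.0428]
orientation: [-0.0, 1.0, 0.0, -0.0]
force: [-0.5, 0.3, 0.7]
gripper_width: 0.0184
```

```bash
python3 -m handwheel '[[[0,0,0],[0,0,0],-0.5],[[0,0,0],[0,0,0],-0.4],[[0,0,0],[0,0,0],-0.3],[[0,0,0],[0,0,0],-0.3],[[0,0,0],[0,0,-1],-0.3],[[0,0,0],[0,0,-2],-0.3],[[0,0,0],[0,0,-3],0],[[0,0,0],[0,0,-4],0.5],[[0,0,0],[0,0,-2],1],[[0,0,0],[0,0,0],1]]'
python3 - <<'E'
from h import *
im,d,P=wrist(.003,"cap_20");measure("cap_20",.004);cv2.imwrite("pics/w3.png",im[:,:,::-1])
E
```

```text
time_s: 9.95
tool_pos: [0.5794, 0.1568, 0.1649]
orientation: [-0.0, 1.0, 0.0, 0.002]
force: [0.4, -0.3, -1.1]
gripper_width: 0.0853
t 9.95 tcp [0.5794 0.1568 0.1649] R [1.    0.    0.003] [ 0.003  0.001 -1.   ] w 0.0853
cap_20 0.81 [613. 107.] ztop 0.0527 circ [ 0.672  -0.0559] 0.0432 need x,y [ 0.0926 -0.2127]
cap_20 0.72 [320. 241.] ztop 0.0608 circ [0.5793 0.1559] 0.0203 need x,y [-0.0001 -0.0009]
cap_20 0.59 [603. 361.] ztop 0.0654 circ [ 0.4662 -0.0864] 0.0313 need x,y [-0.1132 -0.2432]
cap_20 0.97 [407. 241.] ztop 0.0774 mean [ 0.5695 -0.1512] circ [ 0.5694 -0.1514] 0.0417
cap_20 0.81 [363. 306.] ztop 0.0676 mean [ 0.4664 -0.0841] circ [ 0.4665 -0.0842] 0.0296
cap_20 0.78 [357. 171.] ztop 0.0894 mean [ 0.6758 -0.0698] circ [ 0.6764 -0.0698] 0.0561
```

Cap_20 stands in dish_44, 4 mm off centre, with its top at the expected height. Next is cap_30.

```bash
python3 -m handwheel '[[[0,0,0],[-1.2,2.5,0],1],[[0,0,0],[-2,4,0],1],[[0,0,0],[-2,4,0],1],[[0,0,0],[-2,4,0],1],[[0,0,0],[-2,4,0],1],[[0,0,0],[-1.5,4,0],1],[[0,0,0],[-0.5,2,0],1],[[0,0,0],[0,0,1.5],1],[[0,0,0],[0,0,3],1],[[0,0,0],[0,0,1],1]]'
python3 - <<'E'
from h import *
wrist(.003,"cap_30")
E
```

```text
time_s: 11.4
tool_pos: [0.4659, -0.0872, 0.1053]
orientation: [-0.001, 1.0, 0.0, -0.002]
force: [-0.5, 0.5, -0.1]
gripper_width: 0.0857
t 11.4 tcp [ 0.4659 -0.0872  0.1053] R [ 1.     0.001 -0.003] [-0.003  0.001 -1.   ] w 0.0857
cap_30 0.85 [321. 268.] ztop 0.0658 circ [ 0.4666 -0.0872] 0.0303 need x,y [0.0007 0.0001]
cap_30 0.74 [466.  66.] ztop 0.0758 circ [ 0.5694 -0.155 ] 0.0427 need x,y [ 0.1035 -0.0678]
```

```bash
python3 -m handwheel '[[[0,0,0],[0,0,2],1],[[0,0,0],[0,0,2.5],0.5],[[0,0,0],[0,0,1.3],0],[[0,0,0],[0,0,0],0],[[0,0,0],[0,0,0],-0.2],[[0,0,0],[0,0,0],-0.4],[[0,0,0],[0,0,0],-1],[[0,0,0],[0,0,0],-1],[[0,0,0],[0,0,0],-1],[[0,0,0],[0,0,0],-1]]'
```

```text
time_s: 12.75
tool_pos: [0.4674, -0.0885, 0.051]
orientation: [0.0, 1.0, 0.0, 0.001]
force: [-0.7, 1.5, 5.3]
gripper_width: 0.0281
```

```bash
python3 -m handwheel '[[[0,0,0],[0,0,-1],-1],[[0,0,0],[0,0,-3],-1],[[0,0,0],[0,0,-2],-1],[[0,0,0],[0,-2,0],-1],[[0,0,0],[-0.3,-4,0],-1],[[0,0,0],[-0.4,-4,0],-1],[[0,0,0],[-0.3,-3,0],-1],[[0,0,0],[0,-2,0],-1],[[0,0,0],[0,0,0],-1],[[0,0,0],[0,0,0],-1]]'
python3 - <<'E'
from h import *
wrist(.003,"dish_56")
E
```

```text
time_s: 14.0
tool_pos: [0.457, 0.0612, 0.1103]
orientation: [0.0, 1.0, 0.0, 0.0]
force: [0.3, 0.0, -0.4]
gripper_width: 0.0287
t 14.0 tcp [0.457  0.0612 0.1103] R [1.    0.    0.001] [ 0.001 -0.    -1.   ] w 0.0287
dish_56 0.96 [ 65. 225.] ztop 0.0198 circ [0.4694 0.2283] 0.0778 need x,y [0.0125 0.1671]
dish_56 0.83 [158.  71.] ztop 0.0208 circ [0.5776 0.1596] 0.0505 need x,y [0.1206 0.0984]
dish_56 0.81 [310. 243.] ztop 0.0204 circ [0.4563 0.0629] 0.0623 need x,y [-0.0007  0.0017]
```

```bash
python3 -m handwheel '[[[0,0,0],[0,-0.1,1.5],-1],[[0,0,0],[0,0,2.5],-1],[[0,0,0],[0,0,1],-1],[[0,0,0],[0,0,0.3],-1],[[0,0,0],[0,0,0.1],-1],[[0,0,0],[0,0,0.1],-1],[[0,0,0],[0,0,0],-1],[[0,0,0],[0,0,0],-1],[[0,0,0],[0,0,0],-1],[[0,0,0],[0,0,0],-1]]'
```

```text
time_s: 15.35
tool_pos: [0.4568, 0.0627, 0.0549]
orientation: [-0.0, 1.0, 0.0, 0.0]
force: [-0.1, 0.5, -0.0]
gripper_width: 0.0284
```

```bash
python3 -m handwheel '[[[0,0,0],[0,0,0.05],-1],[[0,0,0],[0,0,0.05],-1],[[0,0,0],[0,0,0.05],-1],[[0,0,0],[0,0,0],-1],[[0,0,0],[0,0,0],-1],[[0,0,0],[0,0,0],-1],[[0,0,0],[0,0,0],-1],[[0,0,0],[0,0,0],-1],[[0,0,0],[0,0,0],-1],[[0,0,0],[0,0,0],-1]]'
```

```text
time_s: 16.6
tool_pos: [0.457, 0.0627, 0.0539]
orientation: [-0.0, 1.0, 0.0, 0.0]
force: [-4.3, 0.2, 11.4]
gripper_width: 0.0281
```

Contact is confirmed at 11 N, so I release and back off.

```bash
python3 -m handwheel '[[[0,0,0],[0,0,0],-0.3],[[0,0,0],[0,0,0],-0.15],[[0,0,0],[0,0,0],-0.05],[[0,0,0],[0,0,0],-0.05],[[0,0,0],[0,0,-1],-0.05],[[0,0,0],[0,0,-2],0],[[0,0,0],[0,0,-3],0.5],[[0,0,0],[0,0,-4],1],[[0,0,0],[0,0,-1],1],[[0,0,0],[0,0,0],1]]'
python3 - <<'E'
from h import *
wrist(.003,"cap_30");
E
```

```text
time_s: 17.85
tool_pos: [0.457, 0.0626, 0.1638]
orientation: [-0.0, 1.0, 0.0, 0.001]
force: [0.2, 0.6, -0.4]
gripper_width: 0.0852
t 17.85 tcp [0.457  0.0626 0.1638] R [1.    0.    0.001] [ 0.001  0.    -1.   ] w 0.0852
cap_30 0.83 [176.  62.] ztop 0.0606 circ [0.5793 0.1557] 0.0204 need x,y [0.1224 0.0931]
cap_30 0.77 [613.  84.] ztop 0.0533 circ [ 0.5672 -0.1444] 0.0369 need x,y [ 0.1102 -0.207 ]
cap_30 0.7 [320. 241.] ztop 0.0689 circ [0.4557 0.0622] 0.0298 need x,y [-0.0012 -0.0004]
```

```bash
python3 -m handwheel '[[[0,0,0],[1,2,0],1],[[0,0,0],[2,4,0],1],[[0,0,0],[2,4,0],1],[[0,0,0],[2,4,0],1],[[0,0,0],[2,3.8,0],1],[[0,0,0],[1.5,2.5,0],1],[[0,0,0],[0.8,1.5,0],1],[[0,0,0],[0,0,1],1],[[0,0,0],[0,0,2],1],[[0,0,0],[0,0,1],1]]'
python3 - <<'E'
from h import *
wrist(.003,"cap_42");
E
```

```text
time_s: 19.2
tool_pos: [0.569, -0.1541, 0.1217]
orientation: [-0.001, 1.0, 0.001, -0.001]
force: [0.4, 0.3, -0.5]
gripper_width: 0.0856
t 19.2 tcp [ 0.569  -0.1541  0.1217] R [ 1.     0.001 -0.002] [-0.002  0.001 -1.   ] w 0.0856
cap_42 0.86 [ 24. 385.] ztop 0.0604 circ [0.4685 0.0572] 0.0125 need x,y [-0.1005  0.2112]
cap_42 0.85 [317. 262.] ztop 0.0759 circ [ 0.5695 -0.155 ] 0.0423 need x,y [ 0.0005 -0.001 ]
cap_42 0.83 [145.  63.] ztop 0.0879 circ [ 0.6763 -0.0732] 0.0569 need x,y [0.1073 0.0809]
```

Cap_30 stands in dish_56, with its top at 0.069 as expected. Now I grasp cap_42.

```bash
python3 -m handwheel '[[[0,0,0],[0,0.1,2],1],[[0,0,0],[0,0,2.7],1],[[0,0,0],[0,0,1.5],1],[[0,0,0],[0,0,0],0.5],[[0,0,0],[0,0,0],0.2],[[0,0,0],[0,0,0],0],[[0,0,0],[0,0,0],-1],[[0,0,0],[0,0,0],-1],[[0,0,0],[0,0,0],-1],[[0,0,0],[0,0,0],-1]]'
```

```text
time_s: 20.55
tool_pos: [0.5705, -0.1564, 0.0625]
orientation: [0.0, 1.0, 0.0, 0.001]
force: [0.2, 1.7, 7.2]
gripper_width: 0.0407
```

```bash
python3 -m handwheel '[[[0,0,0],[0,0,-1],-1],[[0,0,0],[0,0,-4],-1],[[0,0,0],[0,0,-4],-1],[[0,0,0],[-0.5,-2,0],-1],[[0,0,0],[-1.4,-5,0],-1],[[0,0,0],[-1.4,-5,0],-1],[[0,0,0],[-1.4,-5,0],-1],[[0,0,0],[-1.4,-5,0],-1],[[0,0,0],[-1.4,-5,0],-1],[[0,0,0],[-1.4,-5,0],-1]]'
python3 -m handwheel '[[[0,0,0],[-1,-4,0],-1],[[0,0,0],[-0.2,-2.4,0],-1],[[0,0,0],[0,0,0],-1],[[0,0,0],[0,0,1.5],-1],[[0,0,0],[0,0,2.5],-1],[[0,0,0],[0,0,0],-1],[[0,0,0],[0,0,0],-1],[[0,0,0],[0,0,0],-1],[[0,0,0],[0,0,0],-1],[[0,0,0],[0,0,0],-1]]'
python3 - <<'E'
from h import *
wrist(.003,"dish_70");
E
```

```text
time_s: 21.8
tool_pos: [0.4794, 0.1654, 0.151]
orientation: [-0.0, 1.0, 0.0, -0.0]
force: [1.8, -0.2, -0.9]
gripper_width: 0.0404
time_s: 23.05
tool_pos: [0.4689, 0.2277, 0.1116]
orientation: [-0.0, 1.0, 0.0, 0.0]
force: [-0.1, 0.3, -1.1]
gripper_width: 0.0399
t 23.05 tcp [0.4689 0.2277 0.1116] R [1. 0. 0.] [ 0.  0. -1.] w 0.0399
dish_70 0.67 [543. 252.] ztop 0.0206 circ [0.4564 0.0631] 0.0627 need x,y [-0.0125 -0.1646]
dish_70 0.56 [422.  83.] ztop 0.0206 circ [0.5778 0.1598] 0.0504 need x,y [ 0.1089 -0.0679]
dish_70 0.56 [316. 226.] ztop 0.0202 circ [0.4704 0.2287] 0.0753 need x,y [0.0016 0.001 ]
```

```bash
python3 -m handwheel '[[[0,0,0],[0.1,-0.1,1.5],-1],[[0,0,0],[0,0,2],-1],[[0,0,0],[0,0,0.6],-1],[[0,0,0],[0,0,0.3],-1],[[0,0,0],[0,0,0.1],-1],[[0,0,0],[0,0,0.05],-1],[[0,0,0],[0,0,0.05],-1],[[0,0,0],[0,0,0],-1],[[0,0,0],[0,0,0],-1],[[0,0,0],[0,0,0],-1]]'
```

```text
time_s: 24.4
tool_pos: [0.4699, 0.2287, 0.0656]
orientation: [-0.0, 1.0, 0.0, 0.0]
force: [0.4, 0.0, 4.6]
gripper_width: 0.0404
```

Contact is confirmed, so I release.

```bash
python3 -m handwheel '[[[0,0,0],[0,0,0],0],[[0,0,0],[0,0,0],0.15],[[0,0,0],[0,0,0],0.25],[[0,0,0],[0,0,0],0.25],[[0,0,0],[0,0,-1],0.3],[[0,0,0],[0,0,-2],0.3],[[0,0,0],[0,0,-3],0.5],[[0,0,0],[0,0,-4],1],[[0,0,0],[0,0,-1.5],1],[[0,0,0],[0,0,0],1]]'
python3 - <<'E'
from h import *
wrist(.003,"cap_42");
E
```

```text
time_s: 25.65
tool_pos: [0.4701, 0.2287, 0.1812]
orientation: [-0.0, 1.0, 0.0, 0.001]
force: [0.2, 0.1, -1.0]
gripper_width: 0.0854
t 25.65 tcp [0.4701 0.2287 0.1812] R [1.    0.    0.002] [ 0.002  0.001 -1.   ] w 0.0854
cap_42 0.94 [316. 241.] ztop 0.0789 circ [0.4688 0.2293] 0.0422 need x,y [-0.0013  0.0006]
cap_42 0.62 [421.  89.] ztop 0.0607 circ [0.5786 0.1562] 0.0201 need x,y [ 0.1086 -0.0726]
cap_42 0.58 [523. 246.] ztop 0.0685 circ [0.4558 0.063 ] 0.0303 need x,y [-0.0143 -0.1658]
```

```bash
python3 -m handwheel '[[[0,0,0],[1.2,2,0],1],[[0,0,0],[2.5,3.5,0],1],[[0,0,0],[2.5,3.7,0],1],[[0,0,0],[2.5,3.7,0],1],[[0,0,0],[2.5,3.7,0],1],[[0,0,0],[2.5,3.7,0],1],[[0,0,0],[2.5,3.7,0],1],[[0,0,0],[2.5,3.7,0],1],[[0,0,0],[1.4,1.8,0],1],[[0,0,0],[0.5,0.7,0],1]]'
python3 -m handwheel '[[[0,0,0],[0,0,1.5],1],[[0,0,0],[0,0,2],1],[[0,0,0],[0,0,0],1],[[0,0,0],[0,0,0],1],[[0,0,0],[0,0,0],1],[[0,0,0],[0,0,0],1],[[0,0,0],[0,0,0],1],[[0,0,0],[0,0,0],1],[[0,0,0],[0,0,0],1],[[0,0,0],[0,0,0],1]]'
python3 - <<'E'
from h import *
wrist(.003,"cap_56");
E
```

```text
time_s: 27.0
tool_pos: [0.6758, -0.0742, 0.1783]
orientation: [-0.0, 1.0, -0.0, -0.001]
force: [-0.1, -0.9, 0.1]
gripper_width: 0.0855
time_s: 28.25
tool_pos: [0.6759, -0.0733, 0.1453]
orientation: [-0.0, 1.0, 0.0, -0.0]
force: [1.0, -0.5, -0.2]
gripper_width: 0.0854
t 28.25 tcp [ 0.6759 -0.0733  0.1453] R [ 1.  0. -0.] [-0.  0. -1.] w 0.0854
cap_56 0.83 [317. 258.] ztop 0.0879 circ [ 0.6766 -0.0732] 0.056 need x,y [0.0007 0.0001]
cap_56 0.62 [ 31. 358.] ztop 0.0603 circ [0.5792 0.155 ] 0.0211 need x,y [-0.0966  0.2283]
```

Cap_42 is in its dish, top at 0.079 as expected, and the gripper is centred over cap_56. I grasp it.

```bash
python3 -m handwheel '[[[0,0,0],[0,0,2],1],[[0,0,0],[0,0,3],1],[[0,0,0],[0,0,2],1],[[0,0,0],[0,0,0.9],1],[[0,0,0],[0,0,0],0.6],[[0,0,0],[0,0,0],0.4],[[0,0,0],[0,0,0],-1],[[0,0,0],[0,0,0],-1],[[0,0,0],[0,0,0],-1],[[0,0,0],[0,0,0],-1]]'
```

```text
time_s: 29.6
tool_pos: [0.6765, -0.0734, 0.0678]
orientation: [0.0, 1.0, 0.0, 0.001]
force: [0.0, 0.8, 5.9]
gripper_width: 0.0547
```

```bash
python3 -m handwheel '[[[0,0,0],[0,0,-1],-1],[[0,0,0],[0,0,-3],-1],[[0,0,0],[0,0,-2],-1],[[0,0,0],[-2,1.3,0],-1],[[0,0,0],[-4,2.7,0],-1],[[0,0,0],[-4,2.7,0],-1],[[0,0,0],[-4,2.7,0],-1],[[0,0,0],[-4,2.7,0],-1],[[0,0,0],[-3,2,0],-1],[[0,0,0],[-1,0.9,0],-1]]'
python3 - <<'E'
from h import *
wrist(.003,"dish_86");im,d,P=wrist(.003,"dish_86")
E
```

```text
time_s: 30.85
tool_pos: [0.4547, -0.2243, 0.127]
orientation: [0.0, 1.0, -0.001, 0.0]
force: [0.7, -0.3, -1.4]
gripper_width: 0.0545
t 30.85 tcp [ 0.4547 -0.2243  0.127 ] R [ 1.    -0.001  0.001] [ 0.001 -0.001 -1.   ] w 0.0545
dish_86 0.94 [314. 215.] ztop 0.0201 circ [ 0.4552 -0.2234] 0.092 need x,y [0.0005 0.0008]
t 30.95 tcp [ 0.4556 -0.2241  0.1269] R [ 1.    -0.001  0.001] [ 0.001 -0.    -1.   ] w 0.0544
dish_86 0.62 [317. 214.] ztop 0.0202 circ [ 0.4553 -0.2233] 0.0919 need x,y [-0.0003  0.0008]
```

Dish_86 is centred under the can. I lower from 0.127 to about 0.071.

```bash
python3 -m handwheel '[[[0,0,0],[0,0,1.5],-1],[[0,0,0],[0,0,2.5],-1],[[0,0,0],[0,0,1],-1],[[0,0,0],[0,0,0.3],-1],[[0,0,0],[0,0,0.15],-1],[[0,0,0],[0,0,0.05],-1],[[0,0,0],[0,0,0.05],-1],[[0,0,0],[0,0,0],-1],[[0,0,0],[0,0,0],-1],[[0,0,0],[0,0,0],-1]]'
```

```text
time_s: 32.3
tool_pos: [0.4559, -0.2233, 0.0709]
orientation: [-0.0, 1.0, 0.0, 0.0]
force: [-0.2, -0.2, -2.3]
gripper_width: 0.0549
```

```bash
python3 -m handwheel '[[[0,0,0],[0,0,0.05],-1],[[0,0,0],[0,0,0.05],-1],[[0,0,0],[0,0,0],-1],[[0,0,0],[0,0,0],-1],[[0,0,0],[0,0,0],-1],[[0,0,0],[0,0,0],-1],[[0,0,0],[0,0,0],-1],[[0,0,0],[0,0,0],-1],[[0,0,0],[0,0,0],-1],[[0,0,0],[0,0,0],-1]]'
```

```text
time_s: 33.55
tool_pos: [0.4561, -0.2234, 0.0707]
orientation: [0.0, 1.0, 0.0, 0.0]
force: [-5.0, 4.6, 14.1]
gripper_width: 0.0543
```

Contact is confirmed at 14 N. I release, rise, and check everything.

```bash
python3 -m handwheel '[[[0,0,0],[0,0,0],0.4],[[0,0,0],[0,0,0],0.6],[[0,0,0],[0,0,0],0.8],[[0,0,0],[0,0,0],0.8],[[0,0,0],[0,0,-1],0.8],[[0,0,0],[0,0,-2],0.8],[[0,0,0],[0,0,-3],0.8],[[0,0,0],[0,0,-4],1],[[0,0,0],[0,0,-3],1],[[0,0,0],[0,0,-1],1]]'
python3 - <<'E'
from h import *
wrist(.003,"cap_56")
measure("cap_20",.004);measure("transformer",.004);measure("heatsink",.004)
for n in("side",):
    measure("cap_20",.004,n); im,_=ctrl.capture(n);cv2.imwrite("pics/s9.png",im[:,:,::-1])
E
```

```text
time_s: 34.8
tool_pos: [0.4563, -0.2236, 0.212]
orientation: [0.001, 1.0, 0.0, 0.001]
force: [-0.1, 0.2, 0.3]
gripper_width: 0.0855
t 34.8 tcp [ 0.4563 -0.2236  0.212 ] R [1.    0.    0.002] [ 0.002 -0.002 -1.   ] w 0.0855
cap_56 0.96 [ 17. 219.] ztop 0.0497 circ [0.4547 0.0545] 0.0255 need x,y [-0.0016  0.2781]
cap_56 0.79 [315. 232.] ztop 0.091 circ [ 0.4563 -0.2236] 0.0556 need x,y [0. 0.]
cap_20 0.87 [266. 309.] ztop 0.0707 mean [0.4564 0.0649] circ [0.4561 0.065 ] 0.0294
cap_20 0.79 [450. 308.] ztop 0.0918 mean [ 0.4679 -0.2192] circ [ 0.4596 -0.2197] 0.0549
cap_20 0.73 [159. 300.] ztop 0.0806 mean [0.4692 0.2321] circ [0.4695 0.2327] 0.0422
cap_20 0.52 [209. 231.] ztop 0.0623 mean [0.5792 0.1586] circ [0.5795 0.1587] 0.0203
transformer 0.93 [262. 166.] ztop 0.0507 mean [0.6878 0.0808] circ [0.6872 0.0805] 0.0534
transformer 0.31 [266. 307.] ztop 0.0707 mean [0.4563 0.0649] circ [0.4561 0.0649] 0.0294
heatsink 0.66 [122. 230.] ztop 0.04 mean [0.5791 0.3062] circ [0.5788 0.3052] 0.0653
cap_20 0.74 [331. 202.] ztop 0.0613 mean [0.5804 0.1528] circ [0.5788 0.1552] 0.0228
cap_20 0.69 [273. 182.] ztop 0.0747 mean [0.4789 0.215 ] circ [0.4746 0.2218] 0.0356
cap_20 0.62 [262. 229.] ztop 0.0699 mean [0.4588 0.0594] circ [0.4581 0.0616] 0.0311
cap_20 0.56 [255. 348.] ztop 0.0923 mean [ 0.4576 -0.2259] circ [ 0.4577 -0.2237] 0.058
```

View pics/s9.png

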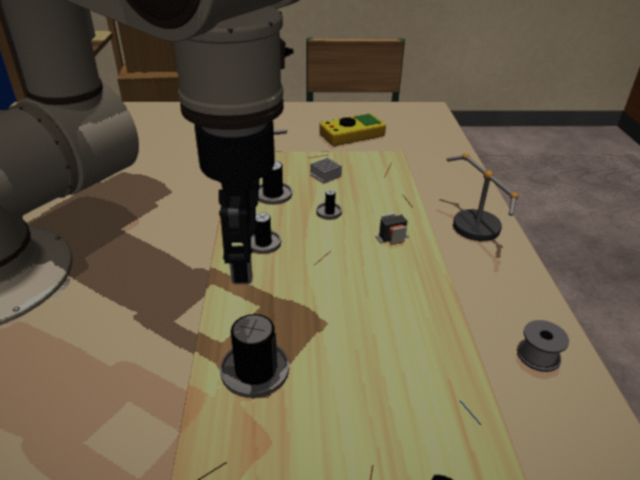

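The side view shows all four cans upright in their dishes, at (255,348), (262,230), (273,182) and (331,202). The gripper is clear of everything, so I hand the job in.

```bash
python3 -c "
from rig import ctrl
ctrl.close_job()"
```

```text
the job is handed in; nothing more can be done
```

All four can capacitors now stand upright in their own dishes: 20 mm in 44, 30 in 56, 42 in 70 and 56 in 86. I handed the job in at about 35 s of the 106 s allowed.

**Cans:** by the wrist camera, each can is within 4 mm of its dish centre (cap_20 is about 4 mm off, the others 1–2 mm). Each can's top height matches it standing on the dish floor to within 1 mm. For cap_30, cap_42 and cap_56 the wrist force showed contact (5–14 N) before release. For cap_20 the reading was within noise, so it was released at the height calculated for the dish floor.

**Other parts:** the transformer and heat sink measured within about 2 mm of where they started.

**Disagreement:** the top camera read y about 4 mm higher than the wrist and side cameras. I used the wrist values.

**Not reliable in the last check:** some side- and top-camera readings, such as cap_42 from the side, were a few mm off. I took these to be views partly blocked by the arm and gripper.

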